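# Seat a deep-well plate on a shaker

## Task

The deep-well plate was put down askew on the shaker's platform. Without picking it up, push it with the fingertips, the blue corner clamp still drawn back, until it sits square and flush against both the back and the left stop; then push the clamp along its slot until its notch is snug on the plate's free corner and leave it there, the plate still flush. Leave the other things on the bench where they are.

Things in the scene. Friction and masses are not known exactly. Their poses are not given: they have to be found in the camera images.
- shaker: Microplate shaker, fixed and off: white housing, dark front panel with display and knobs on its -x side, grey aluminium platform 250 (x) x 280 (y) mm on top, its surface 88 mm above the origin. Origin: centre of the underside, on the bench; +x to the back, +y to the left. Place and yaw (up to 0.3 rad) vary. Stops: see stop_corner.
- seat (a point): Where the centre of the plate's underside lies when the plate is flush against both stops; on the platform's surface, at x +55.25, y +48.1 mm in the shaker's frame; axes as the shaker's.
- stop_corner (a point): Point on the platform's surface where the working faces of two fixed dark stop bars meet (12 mm wide, 14 mm high), at x +98, y +112 mm in the shaker's frame; axes as the shaker's. The back stop runs from it 15 to 165 mm to -y, its face looking to -x; the left stop runs from it 5 to 111 mm to -x, its face looking to -y.
- deepwell_plate: White 96-well deep-well plate with grey well mouths, 85.5 (x) x 127.8 (y) x 41 mm, 0.2 to 0.4 kg, loose on the platform; full-size skirt 14 mm high, sides above it 1.5 mm back. Origin: centre of the underside, z up. Starts 20 to 40 mm short of the seat in x and in y and turned up to 0.2 rad, long side roughly along the back stop. Slides under a few newtons.
- corner_clamp (a joint): Blue clamp shoe, 16 mm high, with a right-angled notch; slides along a black diagonal slot towards the corner of the stops (45 degrees between the shaker's +x and +y). Metres: 0 drawn back (starts at 0 to 0.008), 0.090 when the notch just touches the front-right corner of the seated plate, end of slot 0.096. About 4 N of friction; stays where left.
- clamp_back (a point): Middle of the clamp shoe's flat rear face, 10 mm above the platform; the face is 34 mm wide, 16 mm high, square to the slide, looking away from the stops' corner. A black thumb stud 20 mm across stands on the shoe, axis 14 mm in front of this face, top 34 mm above the platform. Axes as the shaker's.
- clamp_notch (a point): Inner corner of the clamp's notch, 10 mm above the platform, 40 mm in front of clamp_back along the slide. Two jaws 10 mm thick, 28 mm long run from it to the shaker's +x and +y.
- indicator: Bystander: small amber dropper-type bottle with a black cap, 34 mm across, 61 mm high. Origin: centre of the underside.
- stopper: Bystander: grey rubber stopper, 34 mm across, 24 mm high. Origin: centre of the underside.
- marker_black: Bystander: black marker pen lying on the bench, 138 mm long, 12 mm thick. Origin: centre of the underside.
- salt_jar: Bystander: jar with a red lid, 60 mm across, 76 mm high. Origin: centre of the underside.
- timer: Bystander: cream kitchen-style timer with a display, 28 x 70 x 63 mm. Origin: centre of the underside.
- pipette_bulb: Bystander: red rubber pipette bulb lying on the bench, 112 mm long, 50 mm thick. Origin: centre of the underside.
- edge_beaker: Bystander: small clear beaker, 53 mm across, 52 mm high. Origin: centre of the underside.

How it is judged:
By the outcome, as a careful person would: the job done as asked, in the order asked, and still so for the second after the job is handed in, with the robot touching nothing.
It also fails if it takes over 64 s, if anything falls off the work surface, if the arm or the gripper's body presses on something with over 40 N, if the wrist force passes 120 N, or if a joint passes its speed limit or range.

## Robot

A 6-joint arm with a two-finger parallel gripper is mounted at the origin on a cart in front of the work surface, level with it; the furniture and walls round the work are solid. World frame = base frame: x ahead of the robot, y to its left, z up, the work surface at z = 0. Lengths are in mm, angles in rad, forces in N, time in s.
With the tool pointing down it reaches from about 275 to 725 mm from the base axis. Payload 15.9 kg.
Tool frame: the origin (TCP) lies at the very end of the fingers, on their centre line; the grasp point (between the pads) lies 19 mm behind it; z points along the fingers, y is the line along which they close (so a half turn about z gives the same grasp; the last joint's range is limited). The gripper opens to 85 mm and grips with 20 to 120 N. Pads are 22 mm wide; open, the fingers measure 114 mm over their backs; the gripper's body (76 mm by 85 mm) begins 54 mm behind the grasp point. The pads swing forward as they close: fully open they stand 13 mm farther back than shut.
Start: joints at [-1.158, 0.213, -0.034, 1.323, 0, 1.571], TCP at [200.58, -457.988, 231.306] pointing down, gripper open.
Joint ranges: [-2.98, 2.98], [-0.74, 1.72], [-1.14, 1.35], [-2.1, 2.04], [-1.57, 1.44], [-3.14, 3.14]. Speed limits (rad/s): [1.89, 1.89, 2.39, 2.57, 3.14, 3.14].

## Interface

Orientations are given as a unit quaternion [x, y, z, w].
In Python, from workcell import env, optics, order, spotter gives the robot as it stands.
- The arm moves only by the tool move_arm, never from a script. Its arguments are lists of equal length, an entry for each row: "xyz": the shift along the tool's x, y, z in m, a list of three; "turn": the turn, a rotation vector about the tool's x, y, z in rad, a list of three; "claw": the opening, from 0 (shut) to 1 (fully open). A call has 1 to 10 rows; each row is the pose to reach, as a shift and turn from the pose commanded when the call began, along the tool's axes at that moment; what a row does not reach only later rows make up. A row lasts 1/10 s, in which the tool goes at most 50 mm and 8.59 degrees, less where a joint would pass 70% of its speed; a pose out of reach is approached as far as the arm can. A call with a gripper value outside its range is refused whole. The fingers move at their own pace and stop on an object; the grip force is fixed at half the most. Time passes only in rows, so rows that repeat a pose let the fingers close. It gives the time, the measured TCP pose, the force, the opening and the grip force at its end, in the units of the state.
- env.sense(): the state, without advancing time (a new reading comes with each control period).
- optics.capture(name): name is "scene" or "top"; returns the picture (400x640x3 uint8, red, green, blue); there is no depth.
- optics.camera_model(name): a dict with "mtx" (3x3 intrinsics, pixels), "rvec" (rotation vector, rad) and "tvec" (3), from world to camera coordinates, as OpenCV has them. Camera axes: x right, y down, z forward; pixel columns grow to the right and rows downward; lengths in mm; the calibration is good to about 2 mm. A picture is of the moment at which its call begins. camera_model takes no time and is no camera call.
- order.job_done(): hands the job in; it is judged then, once.
Trained networks look in the newest picture that a camera, given by its name, has taken for a name from the list of things; names that differ only in an ending like _2 or _b are one class to them, and where a whole thing is asked for, a point or a joint stands for the part that bears it (a point fixed in the world has none). Each returns a list of dicts, best first, with "conf" (0 to 1); they miss things now and then, are a little off and sometimes report something else, mostly with a low value. They report only what shows in the picture. A call takes as long as a camera call.
- spotter.boxes_of(camera, name): "location" ([row, column] in pixels, amid what is visible of it).
- spotter.tip_of(camera, name): "location" ([row, column] in pixels: a listed point, or the origin of a listed thing).
The state is a dict: "time": time; "joints": joint angles; "joint_velocities": joint speeds; "tau": joint torques, N m; "tool_pos": TCP position; "ee_rot": TCP orientation; "force": force on the tool from outside, world axes, zero at the start; "moment": the same for the moment, N m; "finger_gap": finger opening in mm; "gripper_force": force on a finger pad.
Only numpy, scipy, OpenCV 4.12 (cv2) and the standard library are available. Lean on these libraries where they do the work, as an engineer would, in place of code of your own. Each camera call takes 0.05 s, during which the arm holds its last target. There are 200 camera calls.

## Working session

There is one attempt and no reset: what is moved stays moved. The work goes in short steps, Python scripts to look and compute and a tool call to move; the robot and the scene stay as the last step left them, time stands still between calls to the robot, and variables do not carry over. Pictures are saved under pics/ and viewed, at most 10 in all, crops included, and the job is handed in when it is done.

Besides the shell and the picture viewer there is one more tool, called after "Call:" as name(argument=value, ...) on one line, values as JSON. move_arm: Moves the arm, as the interface text tells. Its arguments: {"type":"object","properties":{"xyz":{"type":"array"},"turn":{"type":"array"},"claw":{"type":"array"}},"required":["xyz","turn","claw"]}

```bash
mkdir -p pics; cat > h.py <<'E'
import numpy as np, cv2
from scipy.spatial.transform import Rotation as R
from workcell import env, optics, order, spotter
def cam(n):
    m=optics.camera_model(n); K=np.array(m['mtx'],float); r=cv2.Rodrigues(np.array(m['rvec'],float))[0]; t=np.array(m['tvec'],float).ravel()
    return K,r,t
def ray(n,rc,z):
    K,r,t=cam(n); d=r.T@np.linalg.solve(K,[rc[1],rc[0],1.]); o=-r.T@t
    return o+d*(z-o[2])/d[2]
def proj(n,P):
    K,r,t=cam(n); q=K@(r@np.array(P,float).reshape(-1,3).T+t[:,None]); return (q[:2]/q[2]).T
def snap(n,f): 
    im=optics.capture(n); cv2.imwrite('pics/'+f,im[:,:,::-1]); return im
E
python3 - <<'E'
from h import *
for n in('top','scene'):
    snap(n,n+'1.png'); K,r,t=cam(n); print(n,(-r.T@t).round(),K[0,0])
    for nm,z in(('shaker',0),('seat',88),('stop_corner',88),('deepwell_plate',88),('clamp_back',98),('clamp_notch',98)):
        for d in spotter.tip_of(n,nm)[:2]: print(nm,d['conf'],np.round(d['location'],1),ray(n,d['location'],z).round(1))
s=env.sense();print(s['time'],s['tool_pos'],s['ee_rot'],R.from_quat(s['ee_rot']).as_matrix().round(3))
E
```

```text
top [ 391.   85. 1097.] 417.54968027527315
shaker 0.75 [196.2 379. ] [565.8 -59.7   0. ]
shaker 0.59 [204.3 417.9] [ 542.6 -161.9    0. ]
seat 0.65 [178.6 357.6] [596.4   3.1  88. ]
stop_corner 0.9 [166.  323.3] [629.4  87.1  88. ]
stop_corner 0.35 [267.6 376.2] [379.6 -35.6  88. ]
deepwell_plate 0.65 [190.7 368.4] [565.8 -22.6  88. ]
deepwell_plate 0.42 [183.4 218.7] [589.3 345.5  88. ]
clamp_back 0.86 [208.4 435.1] [ 518.5 -180.7   98. ]
clamp_notch 0.64 [202.2 419.9] [ 534.1 -144.9   98. ]
clamp_notch 0.32 [178.9 439.6] [ 590.7 -195.6   98. ]
scene [ 47. 732. 793.] 501.9193671331369
shaker 0.94 [185.7 351.2] [557.9 -47.1   0. ]
seat 0.74 [161.6 320.9] [605.   12.6  88. ]
seat 0.57 [138.1 383.4] [ 542.5 -154.6   88. ]
stop_corner 0.84 [172.6 295.6] [625.   78.9  88. ]
stop_corner 0.59 [161.4 338.7] [573.3 -13.1  88. ]
deepwell_plate 0.75 [159.2 342.7] [571.  -25.5  88. ]
clamp_back 0.75 [137.5 400.7] [ 504.  -169.7   98. ]
clamp_notch 0.67 [139.  384.3] [ 531.7 -140.2   98. ]
0.7 [ 200.58584487 -457.99570491  231.297283  ] [9.78781495e-01 2.04906771e-01 2.24385125e-05 1.20649432e-06] [[ 0.916  0.401  0.   ]
 [ 0.401 -0.916  0.   ]
 [ 0.     0.    -1.   ]]
```

```bash
python3 - <<'E'
import cv2
a=cv2.imread('pics/top1.png');b=cv2.imread('pics/scene1.png')
cv2.imwrite('pics/t1c.png',cv2.resize(a[110:310,270:530],None,fx=3,fy=3,interpolation=2))
cv2.imwrite('pics/s1c.png',cv2.resize(b[80:280,220:480],None,fx=3,fy=3,interpolation=2))
E
```

```text
(no output)
```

View pics/t1c.png

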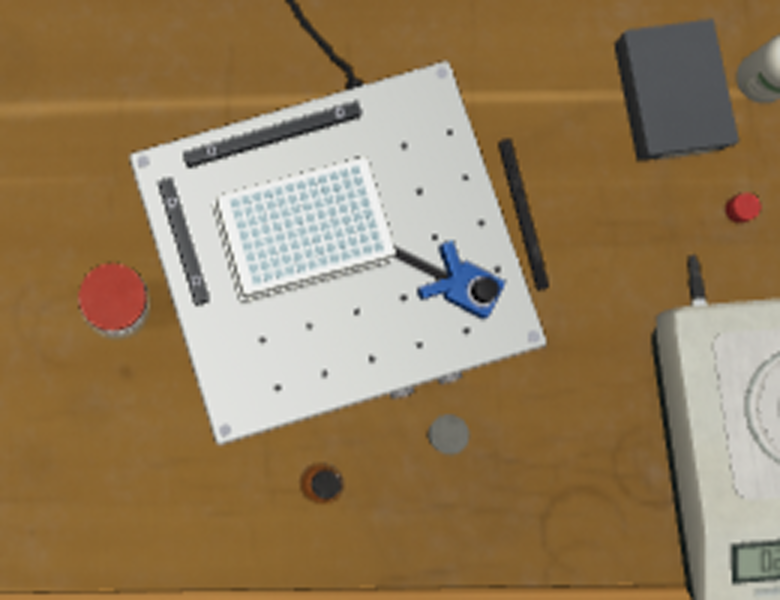

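View pics/s1c.png

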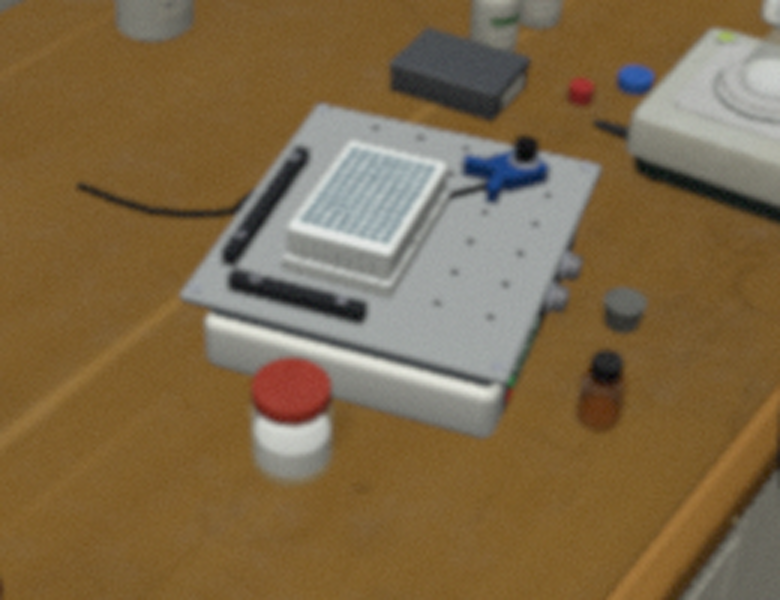

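View pics/top1.png

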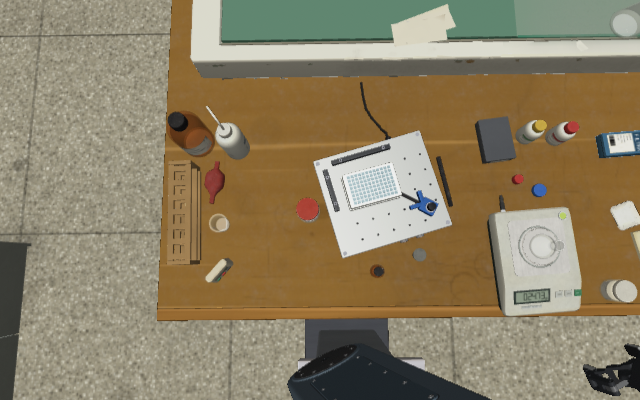

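The top view shows the shaker with platform corners near (col 315,row 161), (419,131), (452,225), (343,258) and yaw about +0.28. The plate is near (371,185). The clamp is drawn back at (424,204), with the pen lying just right of the shaker and the red jar just left of it.

```bash
cat >> h.py <<'E'
def warp(n,im,z,c,S=2,half=220):
    # top-down rectified at plane z: pixel (u,v): x=c0+half-v/S, y=c1+half-u/S
    P=[(c[0]+half,c[1]+half,z),(c[0]+half,c[1]-half,z),(c[0]-half,c[1]-half,z),(c[0]-half,c[1]+half,z)]
    q=proj(n,P).astype(np.float32); N=2*half*S
    H=cv2.getPerspectiveTransform(q,np.float32([[0,0],[N,0],[N,N],[0,N]]))
    return cv2.warpPerspective(im,H,(N,N),flags=cv2.INTER_CUBIC)
def rect(mask,c,S=2,half=220,big=True):
    k,l,st,ce=cv2.connectedComponentsWithStats(mask.astype(np.uint8))
    if big: mask=l==1+np.argmax(st[1:,4])
    v,u=np.nonzero(mask); p=np.c_[c[0]+half-v/S,c[1]+half-u/S].astype(np.float32)
    (cx,cy),(w,h),a=cv2.minAreaRect(p); a=(a+45)%90-45
    return (cx,cy),(w,h),np.deg2rad(a),p.mean(0)
def loc(n,im):
    f=lambda z,c,h:warp(n,im,z,c,2,h).astype(int)
    c=(550,-45); w=f(88,c,220); sat=w.max(2)-w.min(2)
    m=cv2.morphologyEx(((sat<30)&(w.mean(2)>120)).astype(np.uint8),cv2.MORPH_CLOSE,np.ones((25,25)))
    m=cv2.morphologyEx(m,cv2.MORPH_OPEN,np.ones((25,25)))
    print(n,'platform',rect(m,c))
    w=f(129,c,220); m=(w[...,2]-w[...,0]>12)&(w[...,2]-w[...,0]<70)&(w.mean(2)>110)
    m=cv2.morphologyEx(m.astype(np.uint8),cv2.MORPH_CLOSE,np.ones((13,13)))
    print(n,'wells',rect(m,c))
    w=f(104,c,220); m=(w[...,2]-w[...,0]>70)
    r=rect(m,c); print(n,'clamp',r[3])
E
python3 - <<'E'
from h import *
for n in('top','scene'):
    im=optics.capture(n); loc(n,im)
    c=(550,-45)
    w=warp(n,im,88,c,2,220)[180:760,130:780]; cv2.imwrite(f'pics/w_{n}.png',w[:,:,::-1])
E
```

```text
top platform ((559.2122802734375, -54.61793518066406), (254.46041870117188, 279.3226623535156), np.float64(0.2782996514782511), array([561.5837  , -51.766705], dtype=float32))
top wells ((573.41845703125, -26.298866271972656), (70.61480712890625, 106.53641510009766), np.float64(0.25061768984353144), array([573.5018  , -26.389332], dtype=float32))
top clamp [ 530.188  -148.6393]
scene platform ((549.3160400390625, -29.73114013671875), (259.4054260253906, 335.9152526855469), np.float64(0.27829963483349424), array([545.79584 , -33.200333], dtype=float32))
scene wells ((573.48388671875, -27.02008056640625), (69.72084045410156, 105.41618347167969), np.float64(0.24997859776093967), array([573.50134 , -26.964401], dtype=float32))
scene clamp [ 529.0048 -144.8801]
```

View pics/w_top.png

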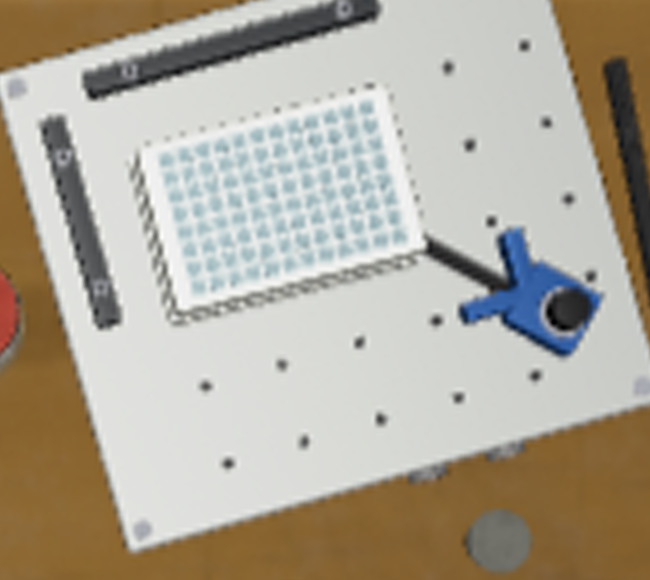

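The rectified view (2 px/mm) shows the plate askew, the stops clear of it, and the clamp jaws well away from the plate's front and right faces.
My estimates are:
- **Shaker:** origin about (561, -54), yaw 0.278.
- **Plate:** about (573.5, -26.7), yaw 0.25, so about 36 mm short in x and 25 mm short in y.

I'll shut the fingers and go above the spot in front of the plate.

Call:
move_arm(xyz=[[0.431, -0.257, 0], [0.431, -0.257, 0], [0.431, -0.257, 0], [0.431, -0.257, 0], [0.431, -0.257, 0], [0.431, -0.257, 0], [0.431, -0.257, 0], [0.431, -0.257, 0], [0.431, -0.257, 0], [0.431, -0.257, 0]], turn=[[0, 0, 0.134], [0, 0, 0.134], [0, 0, 0.134], [0, 0, 0.134], [0, 0, 0.134], [0, 0, 0.134], [0, 0, 0.134], [0, 0, 0.134], [0, 0, 0.134], [0, 0, 0.134]], claw=[0, 0, 0, 0, 0, 0, 0, 0, 0, 0])

```text
time: 1.8
tool_pos: [491.6, -49.8, 231.5]
ee_rot: [0.99, 0.139, 0.0, 0.0]
force: [1.0, -1.1, -0.1]
finger_gap: 0.1
gripper_force: 0.0
```

Call:
move_arm(xyz=[[0, 0, 0.05], [0, 0, 0.1], [0, 0, 0.125], [0, 0, 0.136], [0, 0, 0.136], [0.01, 0, 0.136], [0.018, 0, 0.136], [0.018, 0, 0.136]], turn=[[0, 0, 0], [0, 0, 0], [0, 0, 0], [0, 0, 0], [0, 0, 0], [0, 0, 0], [0, 0, 0], [0, 0, 0]], claw=[0, 0, 0, 0, 0, 0, 0, 0])

```text
time: 2.6
tool_pos: [510.1, -46.8, 96.5]
ee_rot: [0.99, 0.139, 0.001, 0.0]
force: [-0.1, -0.6, 0.4]
finger_gap: 0.1
gripper_force: 0.0
```

```bash
python3 - <<'E'
from h import *
a=snap('top','t2.png');b=snap('scene','s2.png')
A=warp('top',a,95,(555,-30),3,100);B=cv2.resize(b[100:250,250:400],(600,600),interpolation=2)
o=np.hstack([A,B])[:,:,::-1]; cv2.imwrite('pics/c2.png',cv2.resize(o,(800,400)))
print(env.sense()['force'])
E
```

```text
[ 0.28217642  0.08502587 -0.15832676]
```

View pics/c2.png

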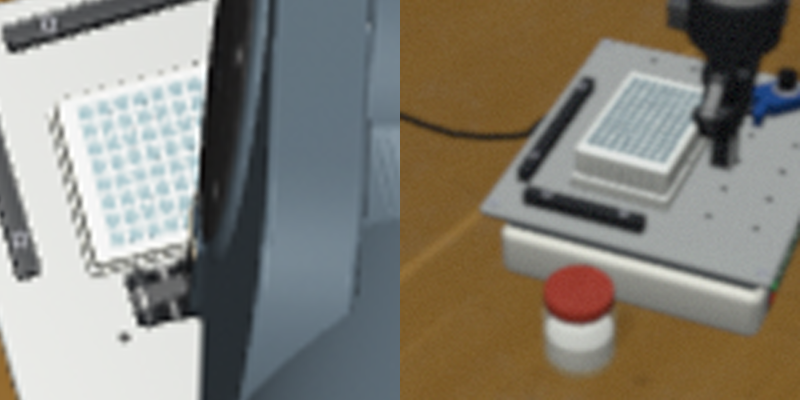

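The closed fingertips stand in front of the plate's front face, about 12 mm away and near its middle, with nothing else near. Now I push toward the back stop.

Call:
move_arm(xyz=[[0.005, 0, 0], [0.01, 0, 0], [0.014, 0, 0], [0.018, 0, 0], [0.022, 0, 0], [0.026, 0, 0], [0.03, 0, 0], [0.034, 0, 0], [0.037, 0, 0], [0.04, 0, 0]], turn=[[0, 0, 0], [0, 0, 0], [0, 0, 0], [0, 0, 0], [0, 0, 0], [0, 0, 0], [0, 0, 0], [0, 0, 0], [0, 0, 0], [0, 0, 0]], claw=[0, 0, 0, 0, 0, 0, 0, 0, 0, 0])

```text
time: 3.7
tool_pos: [546.6, -35.9, 95.2]
ee_rot: [0.99, 0.139, -0.0, -0.0]
force: [-1.1, -0.4, -1.6]
finger_gap: 0.2
gripper_force: 0.5
```

Call:
move_arm(xyz=[[0.001, 0, 0], [0.002, 0, 0], [0.003, 0, 0], [0.004, 0, 0], [0.005, 0, 0], [0.006, 0, 0], [0.007, 0, 0], [0.008, 0, 0]], turn=[[0, 0, 0], [0, 0, 0], [0, 0, 0], [0, 0, 0], [0, 0, 0], [0, 0, 0], [0, 0, 0], [0, 0, 0]], claw=[0, 0, 0, 0, 0, 0, 0, 0])

```text
time: 4.5
tool_pos: [554.2, -33.8, 95.3]
ee_rot: [0.99, 0.139, 0.0, 0.0]
force: [-0.8, -0.3, -0.3]
finger_gap: 0.1
gripper_force: 0.5
```

Call:
move_arm(xyz=[[0.001, 0, 0], [0.002, 0, 0], [0.003, 0, 0], [0.004, 0, 0]], turn=[[0, 0, 0], [0, 0, 0], [0, 0, 0], [0, 0, 0]], claw=[0, 0, 0, 0])

```text
time: 4.9
tool_pos: [556.4, -32.9, 95.1]
ee_rot: [0.99, 0.139, -0.002, 0.0]
force: [-16.8, -3.6, 12.0]
finger_gap: -0.3
gripper_force: 8.9
```

```bash
python3 - <<'E'
from h import *
b=snap('scene','s3.png'); loc('scene',b)
B=cv2.resize(b[100:220,270:430],(800,600),interpolation=2)
cv2.imwrite('pics/c3.png',B[:,:,::-1]); print(env.sense()['force'])
E
```

```text
scene platform ((548.9379272460938, -29.531646728515625), (259.90338134765625, 336.6988830566406), np.float64(0.2804354900277378), array([545.93353 , -23.921953], dtype=float32))
scene wells ((608.0465698242188, -15.778976440429688), (69.91819763183594, 106.09879302978516), np.float64(0.2805367900177017), array([610.6466  , -10.631194], dtype=float32))
scene clamp [ 528.8718  -145.04956]
[-12.69974242  -3.10980919   8.57423922]
```

View pics/c3.png

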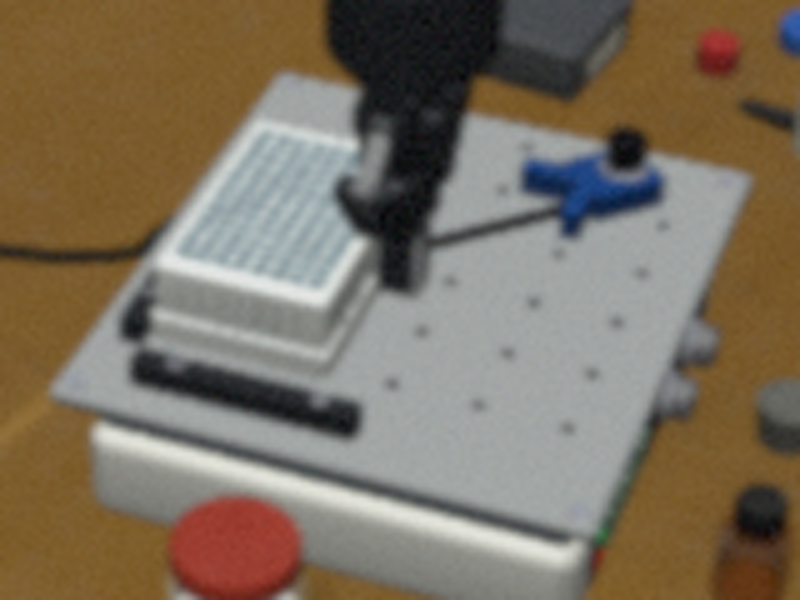

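The plate is pressed against the back stop with about 17 N at the fingers and its yaw now equals the shaker's (0.280). The left gap remains. Next I go around to the right face.

Call:
move_arm(xyz=[[-0.012, 0, 0], [-0.016, 0.01, -0.03], [-0.016, 0.02, -0.055], [0.01, 0.055, -0.055], [0.045, 0.089, -0.055], [0.053, 0.09, -0.055], [0.053, 0.09, -0.04], [0.053, 0.09, -0.01], [0.053, 0.09, 0], [0.053, 0.09, 0]], turn=[[0, 0, 0], [0, 0, 0], [0, 0, 0], [0, 0, 0], [0, 0, 0], [0, 0, 0], [0, 0, 0], [0, 0, 0], [0, 0, 0], [0, 0, 0]], claw=[0, 0, 0, 0, 0, 0, 0, 0, 0, 0])

```text
time: 5.95
tool_pos: [632.6, -104.2, 94.0]
ee_rot: [0.99, 0.139, -0.001, -0.0]
force: [-0.2, 0.1, -0.1]
finger_gap: -0.3
gripper_force: 0.0
```

```bash
python3 - <<'E'
from h import *
a=snap('top','t4.png');b=snap('scene','s4.png');loc('scene',b);loc('top',a)
A=warp('top',a,95,(590,-40),3,100);B=cv2.resize(b[100:250,250:400],(600,600),interpolation=2)
o=np.hstack([A,B])[:,:,::-1]; cv2.imwrite('pics/c4.png',cv2.resize(o,(800,400)))
print(env.sense()['force'])
E
```

```text
scene platform ((547.8956298828125, -28.77996826171875), (261.67840576171875, 338.3326416015625), np.float64(0.279447756868941), array([548.7336  , -28.803295], dtype=float32))
scene wells ((608.2844848632812, -16.26020050048828), (70.0999755859375, 106.74352264404297), np.float64(0.2798171040226214), array([608.143   , -15.833096], dtype=float32))
scene clamp [ 528.87115 -145.26337]
top platform ((553.8451538085938, -27.47265625), (249.89393615722656, 223.94435119628906), np.float64(0.27963777341271817), array([558.94086 ,  -4.249442], dtype=float32))
top wells ((550.2499389648438, -193.99998474121094), (439.49993896484375, 140.99996948242188), np.float64(0.0), array([ 511.19592, -209.80598], dtype=float32))Traceback (most recent call last):
  File "<stdin>", line 2, in <module>
  File "h.py", line 36, in loc
    r=rect(m,c); print(n,'clamp',r[3])
  File "h.py", line 22, in rect
    if big: mask=l==1+np.argmax(st[1:,4])
                      ~~~~~~~~~^^^^^^^^^^
    return _wrapfunc(a, 'argmax', axis=axis, out=out, **kwds)
    return bound(*args, **kwds)
ValueError: attempt to get argmax of an empty sequence
```

Call:
move_arm(xyz=[[0, -0.004, 0], [0, -0.008, 0], [0, -0.011, 0], [0, -0.014, 0], [0, -0.017, 0], [0, -0.02, 0], [0, -0.023, 0], [0, -0.026, 0], [0, -0.029, 0], [0, -0.031, 0]], turn=[[0, 0, 0], [0, 0, 0], [0, 0, 0], [0, 0, 0], [0, 0, 0], [0, 0, 0], [0, 0, 0], [0, 0, 0], [0, 0, 0], [0, 0, 0]], claw=[0, 0, 0, 0, 0, 0, 0, 0, 0, 0])

```text
time: 7.05
tool_pos: [625.1, -74.6, 95.4]
ee_rot: [0.99, 0.139, 0.0, 0.0]
force: [0.7, -1.4, 1.0]
finger_gap: -0.0
gripper_force: 0.9
```

```bash
python3 - <<'E'
from h import *
b=snap('scene','s5.png');loc('scene',b)
B=cv2.resize(b[100:220,270:430],(800,600),interpolation=2); cv2.imwrite('pics/c5.png',B[:,:,::-1])
print(env.sense()['force'])
E
```

```text
scene platform ((548.3490600585938, -29.2216796875), (260.9850769042969, 337.700927734375), np.float64(0.2782996514782511), array([545.9092  , -27.347902], dtype=float32))
scene wells ((604.4265747070312, -2.9115142822265625), (70.26018524169922, 106.22624206542969), np.float64(0.2801080210821989), array([604.22565  ,  -2.7706556], dtype=float32))
scene clamp [ 529.06775 -145.1162 ]
[ 0.76622105 -0.39111077  0.84998416]
```

View pics/c5.png

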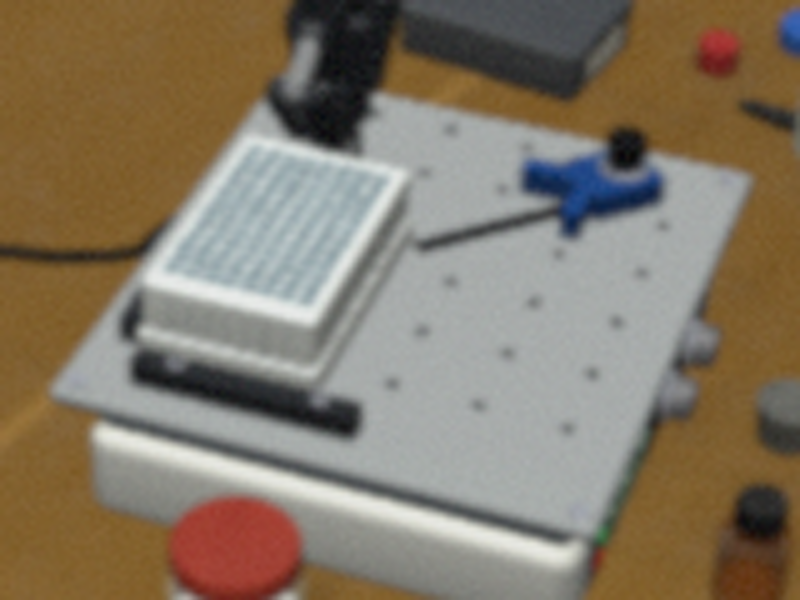

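The plate is sliding along the back stop and still square (yaw 0.280), with about 10 mm left to the left stop.

Call:
move_arm(xyz=[[0, -0.001, 0], [0, -0.002, 0], [0, -0.003, 0], [0, -0.004, 0], [0, -0.005, 0], [0, -0.006, 0], [0, -0.007, 0], [0, -0.008, 0]], turn=[[0, 0, 0], [0, 0, 0], [0, 0, 0], [0, 0, 0], [0, 0, 0], [0, 0, 0], [0, 0, 0], [0, 0, 0]], claw=[0, 0, 0, 0, 0, 0, 0, 0])

```text
time: 7.9
tool_pos: [622.9, -67.0, 95.3]
ee_rot: [0.99, 0.139, -0.0, -0.0]
force: [0.3, -2.0, 0.1]
finger_gap: -0.1
gripper_force: 0.8
```

Call:
move_arm(xyz=[[0, -0.001, 0], [0, -0.002, 0], [0, -0.003, 0], [0, -0.004, 0]], turn=[[0, 0, 0], [0, 0, 0], [0, 0, 0], [0, 0, 0]], claw=[0, 0, 0, 0])

```text
time: 8.3
tool_pos: [622.4, -65.2, 95.7]
ee_rot: [0.99, 0.138, 0.0, 0.002]
force: [3.3, -20.3, 4.0]
finger_gap: -0.2
gripper_force: 10.6
```

Left stop reached (about 20 N). Now around to the front to reseat against the back stop.

Call:
move_arm(xyz=[[0, 0.012, 0], [0, 0.015, -0.03], [0, 0.015, -0.06], [-0.03, -0.01, -0.06], [-0.06, -0.045, -0.06], [-0.075, -0.075, -0.06], [-0.075, -0.075, -0.04], [-0.075, -0.075, -0.01], [-0.075, -0.075, 0], [-0.07, -0.075, 0]], turn=[[0, 0, 0], [0, 0, 0], [0, 0, 0], [0, 0, 0], [0, 0, 0], [0, 0, 0], [0, 0, 0], [0, 0, 0], [0, 0, 0], [0, 0, 0]], claw=[0, 0, 0, 0, 0, 0, 0, 0, 0, 0])

```text
time: 9.3
tool_pos: [532.7, -10.5, 94.2]
ee_rot: [0.99, 0.139, -0.001, -0.0]
force: [-0.4, 0.4, 0.6]
finger_gap: -0.3
gripper_force: 0.0
```

Call:
move_arm(xyz=[[0.005, 0, 0], [0.01, 0, 0], [0.012, 0, 0], [0.014, 0, 0], [0.015, 0, 0], [0.016, 0, 0], [0.017, 0, 0], [0.017, 0, 0]], turn=[[0, 0, 0], [0, 0, 0], [0, 0, 0], [0, 0, 0], [0, 0, 0], [0, 0, 0], [0, 0, 0], [0, 0, 0]], claw=[0, 0, 0, 0, 0, 0, 0, 0])

```text
time: 10.1
tool_pos: [548.7, -6.2, 95.1]
ee_rot: [0.99, 0.139, -0.001, 0.0]
force: [-11.1, -3.9, 6.3]
finger_gap: -0.1
gripper_force: 5.8
```

Flush on both: 11 N at the back, at the same TCP x as before. Now I go behind the clamp, turned 45°.

Call:
move_arm(xyz=[[-0.012, 0, 0], [-0.02, 0.01, -0.03], [-0.03, 0.03, -0.06], [-0.05, 0.06, -0.065], [-0.07, 0.1, -0.065], [-0.09, 0.14, -0.065], [-0.104, 0.179, -0.065], [-0.104, 0.179, -0.065], [-0.104, 0.179, -0.065], [-0.104, 0.179, -0.065]], turn=[[0, 0, 0], [0, 0, 0], [0, 0, 0], [0, 0, -0.14], [0, 0, -0.28], [0, 0, -0.42], [0, 0, -0.56], [0, 0, -0.7], [0, 0, -0.785], [0, 0, -0.785]], claw=[0, 0, 0, 0, 0, 0, 0, 0, 0, 0])

```text
time: 11.1
tool_pos: [499.4, -206.8, 160.3]
ee_rot: [0.862, 0.507, 0.0, -0.0]
force: [-0.7, 0.8, 0.4]
finger_gap: 0.3
gripper_force: 0.0
```

```bash
python3 - <<'E'
from h import *
b=snap('scene','s6.png');loc('scene',b)
for nm,z in(('clamp_back',98),('clamp_notch',98),('seat',88),('stop_corner',88)):
    for d in spotter.tip_of('scene',nm)[:1]: print(nm,d['conf'],ray('scene',d['location'],z).round(1))
a=optics.capture('top'); 
A=warp('top',a,104,(530,-130),4,75);B=cv2.resize(b[100:250,270:420],(600,600),interpolation=2)
cv2.imwrite('pics/c6.png',cv2.resize(np.hstack([A,B])[:,:,::-1],(800,400)))
E
```

```text
scene platform ((548.4118041992188, -29.1944580078125), (260.6418151855469, 337.7254333496094), np.float64(0.28108776475772546), array([551.7176  , -31.429686], dtype=float32))
scene wells ((601.773681640625, 6.271617889404297), (70.25334930419922, 106.25579833984375), np.float64(0.2774247531258896), array([601.78326 ,   6.397363], dtype=float32))
scene clamp [ 529.0159  -145.07034]
clamp_notch 0.55 [ 535.3 -149.5   98. ]
seat 0.74 [604.6  15.   88. ]
stop_corner 0.88 [620.7  80.5  88. ]
```

View pics/c6.png

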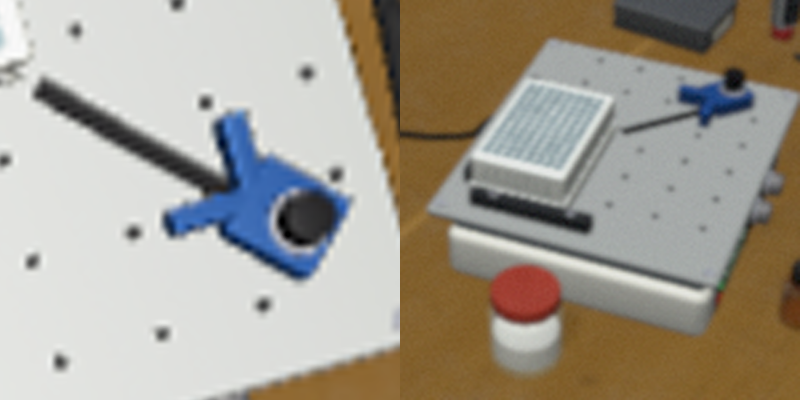

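The clamp is drawn back with its rear face mid at about (516, -178), and the tool is 33 mm behind it and centred on the slide. The plate sits in the corner of the stops (wells centre 601.8, 6.3; yaw 0.278). I need about 22 mm of gap plus 87 mm of travel.

Call:
move_arm(xyz=[[0, 0, 0.04], [0, 0, 0.06], [0, 0, 0.065], [0, 0, 0.065], [0.008, 0, 0.065], [0.014, 0, 0.065], [0.018, 0, 0.065], [0.022, 0, 0.065], [0.026, 0, 0.065], [0.03, 0, 0.065]], turn=[[0, 0, 0], [0, 0, 0], [0, 0, 0], [0, 0, 0], [0, 0, 0], [0, 0, 0], [0, 0, 0], [0, 0, 0], [0, 0, 0], [0, 0, 0]], claw=[0, 0, 0, 0, 0, 0, 0, 0, 0, 0])

```text
time: 12.4
tool_pos: [514.4, -180.3, 95.6]
ee_rot: [0.862, 0.507, -0.0, 0.0]
force: [-2.2, -4.2, 3.7]
finger_gap: 0.1
gripper_force: 2.1
```

Call:
move_arm(xyz=[[0.005, 0, 0], [0.01, 0, 0], [0.015, 0, 0], [0.02, 0, 0], [0.025, 0, 0], [0.03, 0, 0], [0.035, 0, 0], [0.04, 0, 0], [0.045, 0, 0], [0.05, 0, 0]], turn=[[0, 0, 0], [0, 0, 0], [0, 0, 0], [0, 0, 0], [0, 0, 0], [0, 0, 0], [0, 0, 0], [0, 0, 0], [0, 0, 0], [0, 0, 0]], claw=[0, 0, 0, 0, 0, 0, 0, 0, 0, 0])

```text
time: 13.4
tool_pos: [538.5, -136.1, 95.3]
ee_rot: [0.862, 0.507, -0.0, -0.0]
force: [-0.8, -5.2, 3.8]
finger_gap: -0.3
gripper_force: 2.1
```

Call:
move_arm(xyz=[[0.003, 0, 0], [0.006, 0, 0], [0.009, 0, 0], [0.012, 0, 0], [0.015, 0, 0], [0.017, 0, 0], [0.019, 0, 0], [0.021, 0, 0], [0.023, 0, 0]], turn=[[0, 0, 0], [0, 0, 0], [0, 0, 0], [0, 0, 0], [0, 0, 0], [0, 0, 0], [0, 0, 0], [0, 0, 0], [0, 0, 0]], claw=[0, 0, 0, 0, 0, 0, 0, 0, 0])

```text
time: 14.3
tool_pos: [549.6, -116.3, 95.3]
ee_rot: [0.862, 0.507, -0.0, -0.0]
force: [-1.1, -4.5, 2.0]
finger_gap: 0.1
gripper_force: 2.1
```

Call:
move_arm(xyz=[[0.001, 0, 0], [0.002, 0, 0], [0.003, 0, 0], [0.004, 0, 0]], turn=[[0, 0, 0], [0, 0, 0], [0, 0, 0], [0, 0, 0]], claw=[0, 0, 0, 0])

```text
time: 14.7
tool_pos: [551.4, -112.8, 95.3]
ee_rot: [0.862, 0.507, -0.0, -0.0]
force: [-1.5, -4.5, 2.0]
finger_gap: 0.1
gripper_force: 2.0
```

Call:
move_arm(xyz=[[0.001, 0, 0], [0.002, 0, 0], [0.003, 0, 0]], turn=[[0, 0, 0], [0, 0, 0], [0, 0, 0]], claw=[0, 0, 0])

```text
time: 15.0
tool_pos: [552.9, -110.3, 95.3]
ee_rot: [0.862, 0.507, -0.0, 0.0]
force: [-4.8, -10.3, 2.9]
finger_gap: 0.0
gripper_force: 5.9
```

Call:
move_arm(xyz=[[0.0005, 0, 0], [0.001, 0, 0], [0.001, 0, 0]], turn=[[0, 0, 0], [0, 0, 0], [0, 0, 0]], claw=[0, 0, 0])

```text
time: 15.3
tool_pos: [552.9, -110.3, 95.3]
ee_rot: [0.862, 0.507, -0.001, 0.001]
force: [-6.3, -10.4, 4.3]
finger_gap: 0.3
gripper_force: 6.4
```

Call:
move_arm(xyz=[[0.0005, 0, 0], [0.001, 0, 0], [0.001, 0, 0]], turn=[[0, 0, 0], [0, 0, 0], [0, 0, 0]], claw=[0, 0, 0])

```text
time: 15.6
tool_pos: [552.9, -110.2, 95.2]
ee_rot: [0.862, 0.507, -0.002, 0.001]
force: [-8.7, -17.3, 6.0]
finger_gap: -0.2
gripper_force: 9.8
```

Call:
move_arm(xyz=[[-0.004, 0, 0], [-0.02, 0, 0], [-0.03, 0, -0.01], [-0.04, 0, -0.05], [-0.06, 0, -0.08], [-0.08, 0, -0.1], [-0.1, 0, -0.1], [-0.12, 0, -0.1], [-0.12, 0, -0.1], [-0.12, 0, -0.1]], turn=[[0, 0, 0], [0, 0, 0], [0, 0, 0], [0, 0, 0], [0, 0, 0], [0, 0, 0], [0, 0, 0], [0, 0, 0], [0, 0, 0], [0, 0, 0]], claw=[0, 0, 0, 0, 0, 0, 0, 0, 0, 0])

```text
time: 16.6
tool_pos: [495.4, -213.9, 195.8]
ee_rot: [0.862, 0.507, 0.0, 0.0]
force: [0.2, 0.0, 0.6]
finger_gap: 0.1
gripper_force: 0.0
```

```bash
python3 - <<'E'
from h import *
b=snap('scene','s7.png');loc('scene',b)
a=snap('top','t7.png')
A=warp('top',a,92,(580,-20),3,100);B=cv2.resize(b[100:250,270:420],(600,600),interpolation=2)
cv2.imwrite('pics/c7.png',cv2.resize(np.hstack([A,B])[:,:,::-1],(800,400)))
print(env.sense()['force'])
E
```

```text
scene platform ((548.85498046875, -29.073577880859375), (259.8359375, 337.2970275878906), np.float64(0.27910482494432287), array([550.1489  , -35.183537], dtype=float32))
scene wells ((601.8749389648438, 6.300209045410156), (70.31527709960938, 106.15245056152344), np.float64(0.27938191021098885), array([601.76935 ,   6.355012], dtype=float32))
scene clamp [566.3317  -68.67964]
[ 0.84947002 -0.66713517  0.0442463 ]
```

View pics/c7.png

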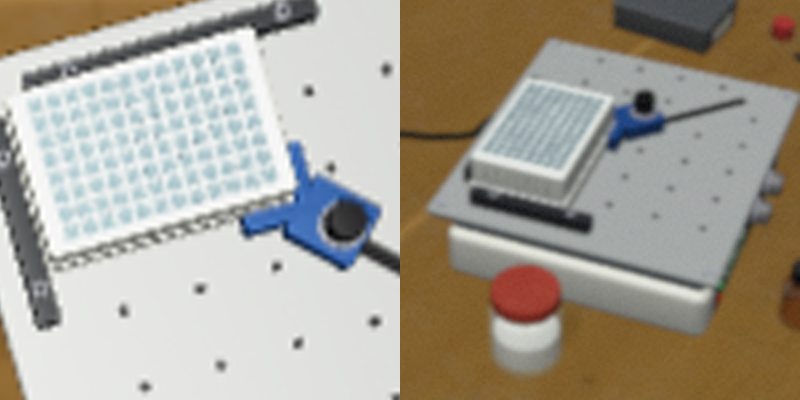

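The plate sits square against both stops (yaw 0.279, centre unchanged), the clamp notch is snug on its front-right corner, and the arm is clear.

```bash
python3 -c "
from h import *
print(order.job_done())"
```

```text
the job is handed in; nothing more can be done
None
```

The job is handed in: the plate was pushed flush against the back and left stops, the clamp's notch was pushed snug onto its front-right corner, and I didn't take the arm near any other object; the verdict wasn't reported back.

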